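Hold a book-rack frame square

ROBOT

A 6-joint arm with a two-finger parallel gripper is mounted at the origin on the work surface. World frame = base frame: x ahead of the robot, y to its left, z up, the work surface at z = 0. Lengths are in m, angles in rad, forces in N, time in s.
With the tool pointing down it reaches from about 0.4 to 0.825 m from the base axis. Payload 7 kg.
Tool frame: the origin (TCP) lies midway between the tips of the shut fingers; the grasp point (between the pads) lies arm.hold_point_z behind it (arm.hold_point_z is the distance from the TCP to the grasp point, in m); z points along the fingers, y is the line along which they close (so a half turn about z gives the same grasp; the last joint's range is limited). The gripper opens to 88 mm and grips with 3 to 60 N. Pads are 19 mm wide; open, the fingers measure 130 mm over their backs; the gripper's body (78 mm by 193 mm) begins 47 mm behind the grasp point.
Start: joints at [-0.843, 0.359, 0.012, 0, -1.224, -0.288], TCP at [0.287, -0.611, 0.227] pointing down, gripper open.
Joint ranges: [-3.07, 3.07], [-1.43, 2.12], [-1.02, 1.25], [-3.03, 1.67], [-3.05, -0], [-3.03, 3.03]. Speed limits (rad/s): [2.39, 2.39, 3.01, 3.14, 3.14, 3.14].

INTERFACE

Orientations are given as [roll, pitch, yaw] about the fixed x, y, z axes, in that order (R = Rz(yaw) Ry(pitch) Rx(roll)).
In Python, from station import arm gives the robot as it stands.
- The arm moves only by the shell command python3 -m crank 'ROWS' [OPENING] [FORCE]. ROWS is JSON, a list that holds one entry, the list of rows, each a list of 4 numbers: the shift along the tool's x, y, z in units of 25 mm (1.0 is 25 mm), then the turn about the tool's z in units of 5 degrees (1.0 is 5 degrees). A call has 1 to 12 rows; each row is the pose to reach, as a shift and turn from the pose commanded when the call began, along the tool's axes at that moment; what a row does not reach only later rows make up. A row lasts 1/8 s, in which the tool goes at most 62.5 mm and 10.7 degrees, less where a joint would pass 70% of its speed; a pose out of reach is approached as far as the arm can. A call with a gripper value outside its range is refused whole. OPENING is the closure, from 0 (fully open) to 1 (shut), set as the call begins (- or left out, the last holds). The fingers move at their own pace and stop on an object; FORCE is the grip in N (left out, the last holds). Time passes only in rows, so rows that repeat a pose let the fingers close. It gives the time, the measured TCP pose, the force, the opening and the grip force at its end, in the units of the state.
- arm.get_state(): the state, without advancing time (a new reading comes with each control period).
- arm.grab_frame(name): name is "scene" or "top" or "wrist"; returns (picture, depth): 384x512x3 uint8, red, green, blue; 384x512 float32, m along the optical axis (not along the pixel's ray), 0 where there is no reading.
- arm.get_calibration(name): a dict with "mtx" (3x3 intrinsics, pixels), "k1" (the pictures are not rectified: a ray, as slopes to the right and down, at radius r is drawn at 1 + k1 r^2 times it, then the intrinsics apply), "R" (3x3) and "t" (3): a world point X has camera coordinates R X + t; the wrist camera has in their place "mount" (4x4, takes a point from camera to tool coordinates, whose origin is the TCP and whose axes are the flange's). Camera axes: x right, y down, z forward; pixel columns grow to the right and rows downward; lengths in m; the calibration is good to about 2 mm. A picture is of the moment at which its call begins: read the wrist's pose just before it. get_calibration takes no time and is no camera call.
- arm.job_done(): hands the job in; it is judged then, once.
Trained networks look in the newest picture that a camera, given by its name, has taken for a name from the list of things; names that differ only in an ending like _2 or _b are one class to them, and where a whole thing is asked for, a point or a joint stands for the part that bears it (a point fixed in the world has none). Each returns a list of dicts, best first, with "score" (0 to 1); they miss things now and then, are a little off and sometimes report something else, mostly with a low value. They report only what shows in the picture. A call takes as long as a camera call. They do not tell look-alikes from the thing itself.
- arm.recognise(thing, camera): "extent" ([left, top, width, height] in pixels, round what is visible of it).
- arm.trace(thing, camera): "mask" (384x512 bool, what is visible of it) and "extent" ([left, top, width, height] in pixels, round what is visible of it).
The state is a dict: "t": time; "q": joint angles; "qd": joint speeds; "joint_efforts": joint torques, N m; "eef_pos": TCP position; "ee_rot": TCP orientation; "force": force on the tool from outside, world axes, zero at the start; "moment": the same for the moment, N m; "width": finger opening in m; "gripper_force": force on a finger pad.
Only numpy, scipy, OpenCV 4.12 (cv2) and the standard library are available. Lean on these libraries where they do the work, as an engineer would, in place of code of your own. Each camera call takes 0.05 s, during which the arm holds its last target. There are 200 camera calls.

TASK

One corner of the low white-painted wooden book-rack frame is out of square: its pivoting stud leans in towards the fixed rail. Lift the carpenter's square clear of the table by its upright grip block, lay it flat inside the corner with the wooden stock along the rail and the steel blade along the stud, and press it home into the corner until both faces touch and the stud has been pushed out square, disturbing nothing else on the table. Finish still gripping the block and pressing it firmly against both rail and stud; do not let go.

Things in the scene. Friction and masses are not known exactly. Their poses are not given: they have to be found in the camera images.
- square_grip (a point): Centre of the upright wooden grip block of the carpenter's square: 28 x 28 mm in section, z from 22 to 72 mm above the square's underside, this point 47 mm above it. The square lies flat, about 0.32 kg (up to 20 percent off). Its x runs along the wooden stock (away from the heel), y along the steel blade, z up.
- square: The whole square; origin on its underside below the grip block's centre, axes as square_grip. Stock 150 x 50 x 22 mm: x -50 to +100, outer long face in the plane y = -30 mm. Blade 36 mm wide, 6 mm thick, flush with the underside: outer edge (with the stock's end) in the plane x = -50 mm, from y -30 to +150 mm.
- square_heel (a point): The outer corner (heel) of the square, at x -50, y -30 mm from the grip block's axis, 10 mm above the underside; axes as square_grip.
- frame_corner (a point): The inner corner where rail and stud meet, on the inner faces of both, 10 mm above the work surface. x runs along the rail, y along where the stud belongs, z up; the inside of the corner is +x, +y.
- frame: Rail of a low white-painted wooden book-rack frame corner, fixed to the table, 280 x 40 x 20 mm high; origin at the inner corner on the table, axes as frame_corner. Inner face in the plane y = 0, from x -45 to +235 mm; the rail lies on the -y side of it.
- stud (a joint): Angle (rad) by which the stud leans inward, towards the rail: 0 = square to the rail, positive = leaning in (it starts at 0.06 to 0.14), down to -0.08 = pushed too far out. The pivot is at the inner corner; it is stiff (about 0.3 N m, so about 2 N at the end of the square's blade moves it) and stays where it is left.
- stud_tip (a point): Far end of the stud's inner face, 240 mm from the pivot, 10 mm above the table; y along the stud. The stud is a 236 x 40 mm lath, its top 20 mm above the table, with the wood on the -x side of its inner face.
- tape_roll: Cardboard tape core, 84 mm across, 45 mm high, standing on the table inside the frame's corner; origin under its centre. Leave alone.
- offcut: Plywood offcut 45 x 32 x 22 mm between the arms of the square at the start; origin under its centre. Leave alone.
- screwdriver: Screwdriver lying on the table at the right. Leave alone.
- glue: Glue bottle, 50 mm across, 140 mm tall, standing beyond the work or at the near right. Leave alone.
- mug: Mug, 80 mm across, 90 mm tall, standing beyond the work or at the near right. Leave alone.
Things that resemble listed ones, but are neither listed nor needed, are in the scene too. Of the things shaped like the square, the dark wooden one is meant.

How it is judged:
On the way:
1. the square is lifted clear of the table, held by the fingers (height (world z) of square_grip above 0.06 m and contact force between the fingers and square above 2 N), for 0.2 s.
At the end, for the whole second after the job is handed in: Through the last second the square lies flat (0.04 rad), heel within 4 mm of the inner corner, stock parallel to the rail and stud square to it (each within 0.025 rad), pressing rail and stud with over 0.5 N each, gripped by its block (over 4 N), still (x of square_heel in the frame of frame_corner between -0.004 and 0.004 m and y of square_heel in the frame of frame_corner between -0.004 and 0.004 m and z of square_heel in the frame of frame_corner between -0.006 and 0.006 m and value of joint stud between -0.025 and 0.025 rad and angle between the x axis of square_heel and the x axis of frame_corner, either way round below 0.025 rad and angle between square_heel's own z axis and vertical below 0.04 rad and contact force between square and frame_c0 above 0.5 N and contact force between square and stud_c0 above 0.5 N and contact force between the fingers and square above 4 N and horizontal distance between the grasp point and square_grip below 0.016 m and linear speed of square below 0.02 m/s); the arm keeps its last pose, push and grip.
It fails at once if another thing on the table is shifted by more than 30 mm (distance of any of tape_roll, offcut, screwdriver, glue, mug from where it was at the start of the episode above 0.03 m).
It also fails if it takes over 50 s, if anything falls off the work surface, if the arm or the gripper's body presses on something with over 40 N, if the wrist force passes 120 N, or if a joint passes its speed limit or range.

## Working session

There is one attempt and no reset: what is moved stays moved. The work goes in short steps, Python scripts to look and compute and a shell command to move; the robot and the scene stay as the last step left them, time stands still between calls to the robot, and variables do not carry over. Pictures are saved under pics/ and viewed, at most 10 in all, crops included, and the job is handed in when it is done.

```bash
mkdir -p pics
cat > h.py <<'E'
import numpy as np, cv2
from station import arm
def w(c,uv,z=None,depth=None):
    K=arm.get_calibration(c);m=np.array(K["mtx"]);uv=np.atleast_2d(np.array(uv,float))
    p=cv2.undistortPoints(uv.reshape(-1,1,2),m,np.array([K["k1"],0,0,0,0]),).reshape(-1,2)
    # fixed-point check not needed for mild k1
    d=np.c_[p,np.ones(len(p))]
    if c=="wrist":
        s=arm.get_state();from scipy.spatial.transform import Rotation as Ro
        T=np.eye(4);T[:3,:3]=Ro.from_euler('xyz',s["ee_rot"]).as_matrix();T[:3,3]=s["eef_pos"]
        T=T@np.array(K["mount"]);R=T[:3,:3];o=T[:3,3]
    else:
        R=np.array(K["R"]).T;o=-R@np.array(K["t"])
    r=d@R.T
    if depth is not None: return o+r*np.atleast_1d(depth)[:,None]
    return o+r*((z-o[2])/r[:,2])[:,None]
def save(n,im): cv2.imwrite(n,cv2.cvtColor(im,cv2.COLOR_RGB2BGR))
E
python3 - <<'E'
from h import *
print(arm.get_state(), arm.hold_point_z)
im,d=arm.grab_frame("top");save("pics/top.png",im);np.savez("top.npz",im=im,d=d)
for n in ["square","square_grip","frame","stud","tape_roll","offcut","glue","mug","screwdriver"]:
    print(n,[(r["extent"],round(r["score"],2)) for r in arm.recognise(n,"top")])
im,d=arm.grab_frame("scene");save("pics/scene.png",im)
E
```

```text
{'t': 0.0, 'q': array([-8.42855976e-01,  3.59398088e-01,  1.10888785e-02, -3.72532646e-04,
       -1.22411576e+00, -2.88135916e-01]), 'qd': array([ 0.00140123, -0.00109985,  0.0006213 ,  0.00064889, -0.00073677,
        0.00043013]), 'joint_efforts': array([ 4.85823675e-04, -5.82714200e+01,  2.93064612e+01,  6.99748233e+00,
        6.93586378e-03, -1.56536134e-04]), 'eef_pos': array([ 0.28718943, -0.61032218,  0.22562448]), 'ee_rot': array([ 3.13993162e+00, -1.27083484e-04, -2.70191498e+00]), 'force': array([ 0.52384358,  0.26956739, -0.85247596]), 'moment': array([-0.03785726,  0.00776205,  0.00873182]), 'gripper_force': 0.0, 'width': 0.08739569492696542} 0.0188
square [([286.5, 240.9, 58.5, 50.0], 0.88), ([293.2, 146.0, 44.0, 59.0], 0.83), ([211.3, 208.0, 53.4, 56.5], 0.73), ([125.6, 123.4, 76.7, 82.2], 0.56)]
square_grip [([210.1, 208.7, 51.1, 59.7], 0.97), ([287.6, 245.3, 58.0, 40.4], 0.63)]
frame [([120.1, 121.0, 86.1, 86.4], 0.6)]
stud [([122.9, 190.6, 70.2, 17.6], 0.75)]
tape_roll [([126.5, 138.2, 25.2, 23.3], 0.71)]
offcut []
glue [([376.9, 238.5, 13.7, 6.9], 0.4), ([123.5, 192.0, 69.8, 15.9], 0.4)]
mug [([243.6, 102.8, 37.0, 27.0], 0.8), ([124.4, 192.1, 68.8, 15.9], 0.46), ([331.4, 172.4, 11.3, 9.4], 0.27)]
screwdriver [([368.7, 172.7, 4.8, 56.6], 0.77)]
```

Run:
```python
from h import *
im=np.load("top.npz")["im"]
c=im[90:310,100:400];save("pics/topc.png",cv2.resize(c,None,fx=2.66,fy=2.66,interpolation=cv2.INTER_CUBIC))
```

```text
(no output)
```

View pics/topc.png

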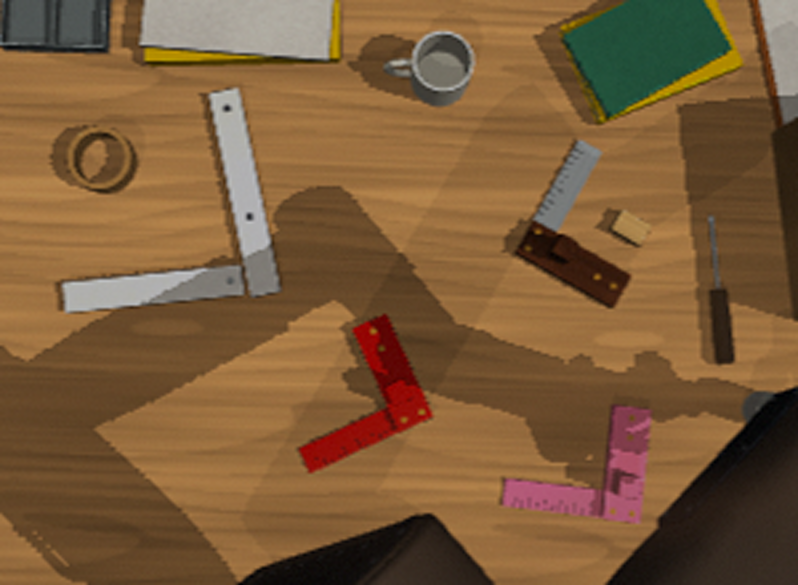

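View pics/scene.png

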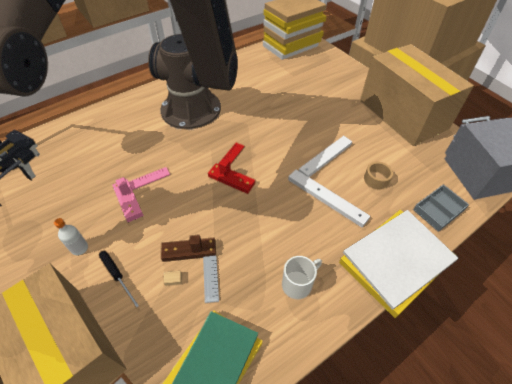

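The squares are red (top px ~245,245), pink (~320,265) and dark brown wood with a steel blade (~315,177). The brown one fits "dark wooden", and it has the offcut between its arms. The frame is at the left: the rail is the longer lath, upright in the picture (185,125 to 198,200), and the stud is the one lying leftwards (124,202 to 190,195). The tape roll is inside the corner.

Run:
```python
from h import *
f=np.load("top.npz");im=f["im"];d=f["d"]
save("pics/sq.png",cv2.resize(im[135:215,280:350],None,fx=8,fy=7,interpolation=cv2.INTER_CUBIC)[:560])
g=lambda a:np.array(a)/2.66+[100,90]
P=dict(heel=(518,248,.022),stockend=(612,305,.022),stockend_in=(630,275,.022),stockstart_in=(537,222,.022),blade_out=(577,142,.006),grip=(567,243,.072),offcut=(628,226,.022),tape=(95,157,.045),
 rail_in_far=(209,92,.02),rail_in_near=(247,290,.02),stud_in_far=(62,285,.02),stud_in_near=(243,264,.02),mug=(440,60,.09))
for k,(u,v,z) in P.items():
    p=g((u,v));print(k,p.round(1),w("top",p,z)[0].round(3),w("top",p,depth=d[int(p[1]),int(p[0])])[0].round(3))
```

```text
heel [294.7 183.2] [ 0.566 -0.232  0.022] [ 0.566 -0.232  0.023]
stockend [330.1 204.7] [ 0.493 -0.359  0.022] [ 0.493 -0.359  0.022]
stockend_in [336.8 193.4] [ 0.534 -0.382  0.022] [ 0.534 -0.383  0.02 ]
stockstart_in [301.9 173.5] [ 0.601 -0.257  0.022] [ 0.601 -0.257  0.024]
blade_out [316.9 143.4] [ 0.714 -0.312  0.006] [ 0.715 -0.313  0.002]
grip [313.2 181.4] [ 0.569 -0.289  0.072] [ 0.569 -0.289  0.073]
offcut [336.1 175. ] [ 0.599 -0.379  0.022] [ 0.6   -0.38   0.017]
tape [135.7 149. ] [0.668 0.328 0.045] [ 0.676  0.339 -0.001]
rail_in_far [178.6 124.6] [0.765 0.186 0.02 ] [ 0.769  0.189 -0.   ]
rail_in_near [192.9 199. ] [0.5   0.126 0.02 ] [0.501 0.128 0.003]
stud_in_far [123.3 197.1] [0.5  0.37 0.02] [ 0.501  0.375 -0.   ]
stud_in_near [191.4 189.2] [0.535 0.133 0.02 ] [0.535 0.134 0.01 ]
mug [265.4 112.6] [ 0.799 -0.119  0.09 ] [ 0.821 -0.123  0.008]
```

View pics/sq.png

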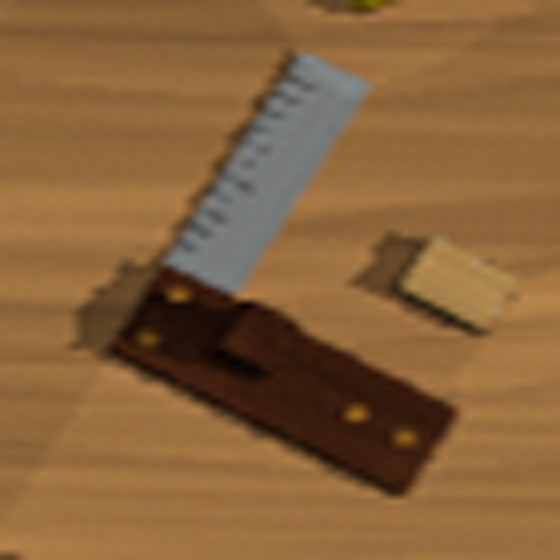

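The crop confirms it: dark wooden stock, steel blade at crop (265,165), grip block near (250,335), offcut at (460,285). Square yaw is about -119°. The block found at (0.569,-0.289) agrees with the one worked out from the heel. I'll approach to hover above it.

```bash
python3 -m crank '[[[-2,0.9,0,-1],[-4,1.8,0,-2],[-6.2,2.7,0,-3],[-8.4,3.6,0,-4],[-10.6,4.6,0,-5],[-12.6,5.5,0,-6],[-14.5,6.3,0,-7],[-15.7,6.8,0,-7.2],[-15.7,6.8,0,-7.2],[-15.7,6.8,0,-7.2]]]' 0
python3 - <<'E'
from h import *
im,d=arm.grab_frame("wrist");save("pics/w1.png",im);np.savez("w1.npz",im=im,d=d)
s=arm.get_state();print(s["eef_pos"],s["ee_rot"],s["q"],s["t"])
for n in ["square_grip","offcut"]: print(n,[(r["extent"],round(r["score"],2)) for r in arm.recognise(n,"wrist")])
E
```

```text
t: 1.8
eef_pos: [0.5699, -0.2899, 0.2265]
ee_rot: [3.141, -0.0, -2.073]
force: [-0.3, -0.3, -0.7]
width: 0.0881
gripper_force: 0.0
[ 0.56963883 -0.29028029  0.22661539] [ 3.14147874e+00 -8.63695548e-05 -2.07410310e+00] [-1.66569074e-01  3.00623051e-01 -7.19849158e-02  4.71114351e-05
 -1.19832441e+00 -3.36754851e-01] 1.85
square_grip [([443.8, 196.9, 68.2, 41.1], 0.93), ([136.7, 82.5, 149.1, 131.3], 0.88), ([384.1, 0.0, 127.8, 45.8], 0.62)]
offcut [([174.7, 92.4, 32.7, 45.4], 0.57)]
```

View pics/w1.png

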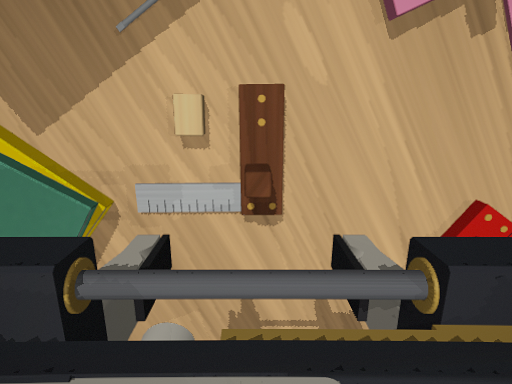

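```bash
cat >> h.py <<'E'
def cloud(c,d):
    v,u=np.nonzero(d>0);P=w(c,np.c_[u,v],depth=d[v,u]);return u,v,P
E
python3 - <<'E'
from h import *
f=np.load("w1.npz");d=f["d"];im=f["im"]
u,v,P=cloud("wrist",d)
b=(u>225)&(u<300)&(v>75)&(v<222)
m=b&(P[:,2]>.062)
print("top pts",m.sum(),P[m].min(0).round(4),P[m].max(0).round(4)); r=cv2.minAreaRect(P[m][:,:2].astype(np.float32)*1000);print(r)
m=b&(P[:,2]>.017)&(P[:,2]<.027);r=cv2.minAreaRect(P[m][:,:2].astype(np.float32)*1000);print("stock",r,P[m][:,2].mean())
t=b&(P[:,2]<.012);print("table z",P[t][:,2].mean())
print(w("wrist",[(240,85),(284,85),(283,214),(241,214)],.022).round(4))
print(w("wrist",[(136,184),(136,214)],.006).round(4))
E
```

```text
top pts 739 [ 0.5479 -0.3039  0.0621] [ 0.5831 -0.2695  0.075 ]
((565.8656005859375, -286.2010803222656), (28.558618545532227, 26.804086685180664), 61.58766555786133)
stock ((549.0560913085938, -305.255859375), (149.05516052246094, 51.10984802246094), 61.49360656738281) 0.022410502100903486
table z 0.0008494120807006961
[[ 0.5342 -0.3808  0.022 ]
 [ 0.4927 -0.3578  0.022 ]
 [ 0.561  -0.2274  0.022 ]
 [ 0.6056 -0.252   0.022 ]]
[[ 0.7025 -0.3437  0.006 ]
 [ 0.7249 -0.3115  0.006 ]]
```

```bash
python3 -m crank '[[[-0.1,0.2,2,0],[-0.1,0.2,4,0],[-0.1,0.2,5.8,0],[-0.1,0.2,7,0],[-0.1,0.2,7.6,0],[-0.1,0.2,7.9,0],[-0.1,0.2,7.9,0],[-0.1,0.2,7.9,0]]]' 0 && python3 -m crank '[[[0,0,0,0],[0,0,0,0],[0,0,0,0],[0,0,0,0],[0,0,0,0],[0,0,0,0],[0,0,0,0],[0,0,0,0]]]' 1 50
```

```text
t: 2.95
eef_pos: [0.5677, -0.2855, 0.0303]
ee_rot: [-3.14, 0.001, -2.073]
force: [-0.4, -0.3, 0.8]
width: 0.0879
gripper_force: 0.0
t: 3.95
eef_pos: [0.5667, -0.2851, 0.029]
ee_rot: [3.141, -0.0, -2.074]
force: [-1.4, 1.6, -0.3]
width: 0.0282
gripper_force: 50.0
```

Gripped: width 28.2 mm, 50 N. Now lift and start carrying.

```bash
python3 -m crank '[[[0,0,-1,0],[0,0,-3,0],[0,0,-5,0],[0,0,-7,0],[-1,0.7,-7.9,-1],[-2.5,1.8,-7.9,-3],[-4,2.9,-7.9,-5],[-5.5,4,-7.9,-7],[-7,5,-7.9,-9],[-8.5,6.1,-7.9,-11],[-9.5,6.8,-7.9,-12.5],[-10,7.2,-7.9,-13]]]'
cat >> h.py <<'E'
def rows(target,yawdeg):
    s=arm.get_state();y=s["ee_rot"][2];D=np.array(target)-s["eef_pos"]
    X=np.array([np.cos(y),np.sin(y),0]);Y=np.array([np.sin(y),-np.cos(y),0])
    print("units",np.round([D@X/.025,D@Y/.025,-D[2]/.025,-((yawdeg-np.degrees(y)+180)%360-180)/5],3),"yaw",np.degrees(y))
E
python3 -c "
from h import *
rows((.506,.2195,.2265),12.8)"
```

```text
t: 5.45
eef_pos: [0.5292, 0.022, 0.2263]
ee_rot: [3.141, 0.0, -0.936]
force: [-0.1, -0.0, -2.7]
width: 0.028
gripper_force: 50.0
units [-6.9110e+00 -3.9370e+00 -9.0000e-03 -1.3285e+01] yaw -53.626389131356724
```

```bash
python3 -m crank '[[[-1,-0.6,0,-2],[-2,-1.2,0,-4],[-3,-1.8,0,-6],[-4,-2.4,0,-8],[-5.2,-3,0,-10],[-6.2,-3.5,0,-12],[-6.9,-3.9,0,-13.3],[-6.9,-3.9,0,-13.3],[-6.9,-3.9,0,-13.3]]]'
python3 - <<'E'
from h import *
im,d=arm.grab_frame("wrist");save("pics/w2.png",im);s=arm.get_state();np.savez("w2.npz",im=im,d=d)
print(s["eef_pos"],s["ee_rot"],s["q"],s["t"])
u,v,P=cloud("wrist",d)
np.save("P2.npy",np.c_[u,v,P])
for n in ["frame","stud","tape_roll"]: print(n,[(r["extent"],round(r["score"],2)) for r in arm.recognise(n,"wrist")])
E
```

```text
t: 6.58
eef_pos: [0.5064, 0.2167, 0.2262]
ee_rot: [3.141, 0.001, 0.219]
force: [-1.1, -0.6, -2.8]
width: 0.0274
gripper_force: 50.0
[0.50648483 0.21658666 0.22635849] [3.14130866e+00 4.66833669e-04 2.19180005e-01] [ 7.59734270e-01  1.55460485e-01 -2.63850658e-01  3.57742654e-06
 -1.15203161e+00  1.03024067e+00] 6.625
frame [([116.5, 0.0, 256.4, 199.8], 0.66)]
stud []
tape_roll [([133.1, 0.9, 90.7, 40.0], 0.92), ([7.8, 48.8, 304.3, 270.6], 0.38)]
```

View pics/w2.png

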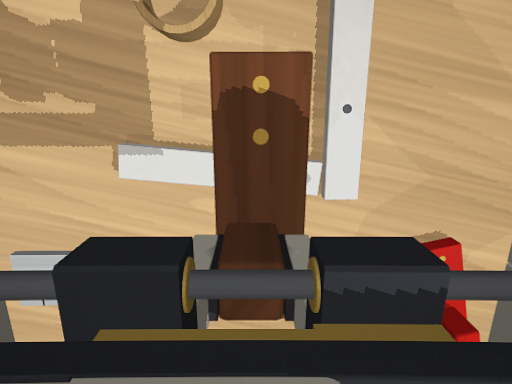

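The picture shows the rail with its inner edge from (331,0) to (324,198) and the stud's inner edge from (119,145) to (320,162). The tape is at (180,10), and the stock is held straight.

Run:
```python
from h import *
im=np.load("w2.npz")["im"].astype(int)
sat=im.max(2)-im.min(2); white=(sat<28)&(im.min(2)>90)
# rail left/right edge per row
R=[];L=[]
for r in range(5,190,3):
    c=np.nonzero(white[r,315:385])[0]+315
    if len(c)>25 and not(155<r<199): L.append((c[0]-.5,r));R.append((c[-1]+.5,r))
S=[];S2=[]
for c in list(range(124,206,3)):
    q=np.nonzero(white[135:200,c])[0]+135
    if len(q)>15: S.append((c,q[0]-.5));S2.append((c,q[-1]+.5))
def line(p):
    A=w("wrist",p,.02)[:,:2].astype(np.float32);
    for _ in range(3):
        vx,vy,x,y=cv2.fitLine(A,cv2.DIST_HUBER,0,.001,.001).ravel();res=(A-[x,y])@[-vy,vx];k=abs(res)<.002;A=A[k]
    return np.array([x,y]),np.array([vx,vy]),len(A),res.std()
rl,rr,s,s2=line(L),line(R),line(S),line(S2)
deg=lambda v:np.degrees(np.arctan2(v[1],v[0]))%180
for n,l in zip(["railin","railout","studin","studout"],[rl,rr,s,s2]): print(n,l[0].round(4),deg(l[1]).round(2),l[2],l[3])
def wid(a,b): n=np.array([-a[1][1],a[1][0]]);return (b[0]-a[0])@n
print("widths",wid(rl,rr),wid(s,s2))
A=np.c_[rl[1],-s[1]];t=np.linalg.solve(A,s[0]-rl[0]);c=rl[0]+t[0]*rl[1];print("corner",c, "lean",90+deg(rl[1])-deg(s[1]))
yw=deg(rl[1]);y=np.radians(yw)
# corner from rail end x=-45
e=w("wrist",[(341,198.5)],.02)[0][:2];X=np.array([np.cos(y),np.sin(y)]);Y=np.array([-X[1],X[0]]);print("rail end x rel corner",(e-c)@X)
g=c+.05*X+.03*Y;print("grip target",g, yw)
# tape
P=np.load("P2.npy")
print("end S",w("wrist",[S[0]],.02))
```

```text
railin [0.6224 0.1591] 13.81 51 0.00031873072
railout [0.6316 0.1166] 13.6 51 0.00032281326
studin [0.5149 0.3275] 97.36 28 0.00032443381
studout [0.475  0.3111] 97.6 28 0.0003678816
widths -0.043404914 -0.04169271
corner [0.53933954 0.13866885] lean 6.446373
rail end x rel corner -0.04646773007905404
grip target [0.5807334  0.17973644] 13.809542
end S [[0.50993931 0.3651538  0.02      ]]
```

```bash
python3 -c "
from h import *
rows((.6071,.1984,.030),13.7)"
```

```text
units [ 3.765  1.59   7.863 -0.22 ] yaw 12.597594459183226
```

```bash
python3 -m crank '[[[1.5,0.6,0,-0.2],[3,1.2,0,-0.2],[3.8,1.6,0.5,-0.2],[3.8,1.6,2.3,-0.2],[3.8,1.6,4.1,-0.2],[3.8,1.6,5.7,-0.2],[3.8,1.6,6.8,-0.2],[3.8,1.6,7.4,-0.2],[3.8,1.6,7.7,-0.2],[3.8,1.6,7.8,-0.2],[3.8,1.6,7.8,-0.2],[3.8,1.6,7.8,-0.2]]]'
python3 - <<'E'
from h import *
im,d=arm.grab_frame("wrist");save("pics/w3.png",im);np.savez("w3.npz",im=im,d=d)
rows((.5393+.05*.9716-.03*.2368,.1387+.05*.2368+.03*.9716,.030),13.7);print(arm.get_state()["eef_pos"])
im,d=arm.grab_frame("top");save("pics/t3.png",cv2.resize(im[100:230,110:250],None,fx=4,fy=4,interpolation=cv2.INTER_CUBIC))
E
```

```text
t: 8.28
eef_pos: [0.6084, 0.1995, 0.0325]
ee_rot: [-3.141, -0.001, 0.239]
force: [0.4, -0.1, -2.5]
width: 0.0279
gripper_force: 50.0
units [-1.259e+00  5.080e-01  9.600e-02  1.000e-03] yaw 13.704788135273546
[0.60834062 0.19949104 0.03240051]
```

View pics/w3.png

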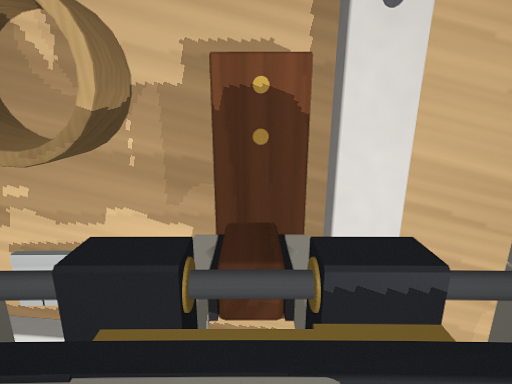

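View pics/t3.png

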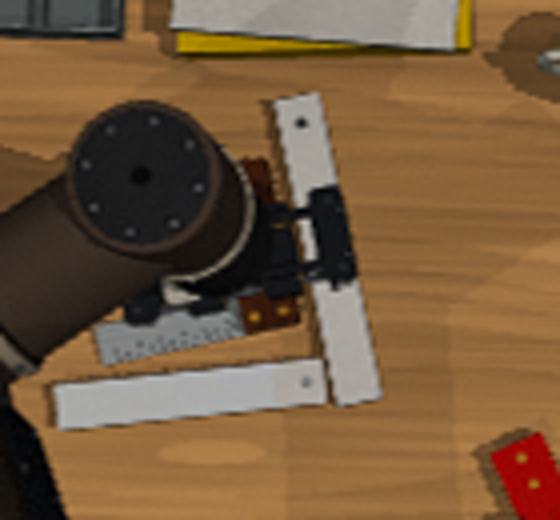

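The square is flat inside the corner, parallel to the rail, with the stud and tape clear. Next I lower the last 2–3 mm, close on the rail, then push towards the stud.

```bash
python3 -m crank '[[[0,0.1,0.05,0],[0,0.2,0.1,0],[0,0.3,0.1,0],[0,0.4,0.1,0],[0,0.4,0.1,0],[0,0.4,0.1,0]]]'; python3 -m crank '[[[-0.1,0,0,0],[-0.2,0,0,0],[-0.3,0,0,0],[-0.4,0,0,0],[-0.5,0,0,0],[-0.6,0,0,0],[-0.7,0,0,0],[-0.8,0,0,0],[-0.9,0,0,0],[-1,0,0,0],[-1,0,0,0],[-1,0,0,0]]]'; python3 -c "
from h import *
rows((.5393+.05*.9716-.03*.2368,.1387+.05*.2368+.03*.9716,.030),13.7)"
```

```text
t: 9.12
eef_pos: [0.6103, 0.1894, 0.0291]
ee_rot: [3.142, 0.0, 0.239]
force: [-0.2, 0.4, -0.9]
width: 0.0279
gripper_force: 50.0
t: 10.62
eef_pos: [0.5859, 0.1835, 0.0291]
ee_rot: [3.141, 0.0, 0.239]
force: [0.7, 1.3, -2.0]
width: 0.0279
gripper_force: 50.0
units [-0.235  0.1   -0.037  0.002] yaw 13.710885868376362
```

```bash
python3 -m crank '[[[0,0.1,0,0],[0,0.2,0,0],[0,0.2,0,0],[0,0.2,0,0]]]'; python3 -m crank '[[[-0.1,0,0,0],[-0.2,0,0,0],[-0.3,0,0,0],[-0.3,0,0,0],[-0.3,0,0,0],[-0.3,0,0,0]]]'; python3 -c "
from h import *
rows((.5393+.05*.9716-.03*.2368,.1387+.05*.2368+.03*.9716,.030),13.7)"
```

```text
t: 11.12
eef_pos: [0.587, 0.1784, 0.029]
ee_rot: [3.141, 0.001, 0.239]
force: [-0.1, -0.8, -1.1]
width: 0.0277
gripper_force: 50.0
t: 11.88
eef_pos: [0.5797, 0.1769, 0.029]
ee_rot: [3.142, 0.0, 0.239]
force: [-0.1, -0.3, -1.6]
width: 0.0279
gripper_force: 50.0
units [ 0.068 -0.098 -0.039  0.001] yaw 13.703891291200726
```

```bash
python3 -m crank '[[[0,0.08,0,0],[0,0.16,0,0],[0,0.16,0,0],[0,0.16,0,0]]]'; python3 -m crank '[[[-0.1,0,0,0],[-0.2,0,0,0],[-0.2,0,0,0],[-0.2,0,0,0]]]'
```

```text
t: 12.38
eef_pos: [0.5802, 0.1757, 0.0292]
ee_rot: [-3.138, -0.001, 0.239]
force: [-8.0, 13.6, -0.1]
width: 0.0276
gripper_force: 50.0
t: 12.88
eef_pos: [0.5787, 0.1755, 0.0301]
ee_rot: [-3.138, -0.007, 0.24]
force: [2.2, 11.1, -5.2]
width: 0.0275
gripper_force: 50.0
```

Run:
```python
from h import *
for c in ["wrist","scene"]:
    im,d=arm.grab_frame(c)
    if c=="wrist": save("pics/w4.png",im)
    else: save("pics/s4.png",cv2.resize(im[120:240,265:400],None,fx=4,fy=4,interpolation=cv2.INTER_CUBIC))
```

```text
(no output)
```

View pics/s4.png

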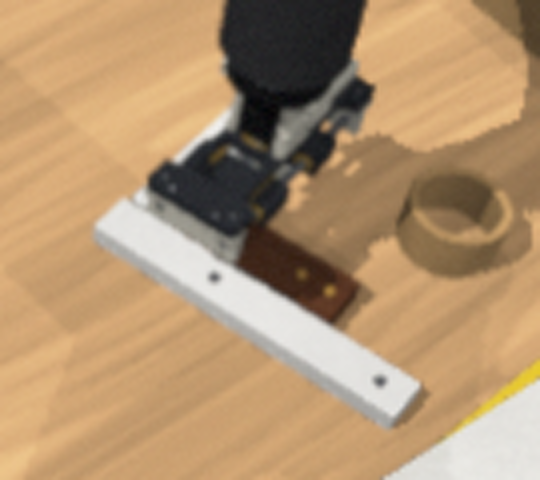

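The stock is on the rail, about 10 N along the rail normal. Next I push on towards the stud until the force rises firmly.

```bash
python3 -m crank '[[[-0.06,0,0,0],[-0.12,0,0,0],[-0.12,0,0,0],[-0.12,0,0,0]]]'
python3 - <<'E'
from h import *
s=arm.get_state();y=np.radians(13.7);X=np.array([np.cos(y),np.sin(y)]);Y=np.array([-X[1],X[0]]);p=s["eef_pos"][:2]-[.5393,.1387]
print("F",s["force"][:2]@X,s["force"][:2]@Y,"p",p@X,p@Y,s["moment"],s["ee_rot"])
E
```

```text
t: 13.48
eef_pos: [0.5772, 0.1751, 0.0305]
ee_rot: [-3.138, -0.009, 0.24]
force: [6.2, 10.1, -5.0]
width: 0.0274
gripper_force: 50.0
F 8.400984960256709 8.334653747561957 p 0.04539943399688133 0.026406425411125693 [ 3.94853324 -2.41981793 -0.3079893 ] [-3.13756517 -0.00942536  0.2399433 ]
```

```bash
cat > lean.py <<'E'
from h import *
def lean(im):
    im=im.astype(int);white=((im.max(2)-im.min(2))<28)&(im.min(2)>90)
    n,l,st,_=cv2.connectedComponentsWithStats(white[100:230,110:215].astype(np.uint8)); out=[]
    def fit(p):
        A=w("top",p,.02)[:,:2].astype(np.float32)
        for _ in range(4):
            vx,vy,x,y=cv2.fitLine(A,cv2.DIST_HUBER,0,.001,.001).ravel();r=(A-[x,y])@[-vy,vx];A=A[abs(r)<.004]
        return np.degrees(np.arctan2(vy,vx))%180,len(A),np.array([x,y])
    R=[];S=[];G=cv2.GaussianBlur(im.min(2).astype(np.float32),(0,0),.6)
    def edge(a,i0):  # last bright->dark crossing of threshold, subpixel
        k=np.nonzero(a>a.max()*.75)[0][-1]; t=.75*a.max(); return i0+k+(a[k]-t)/(a[k]-a[k+1])
    for r in range(128,196,2):
        u0=int(183+(r-128)*.215); a=G[r,u0:u0+16]; R.append((edge(a,u0),r))
    for c in range(128,186,2):
        v0=int(202-(c-128)*.12)-6; a=G[v0:v0+16,c]; S.append((c,edge(a,v0)))
    return fit(R),fit(S)
if __name__=="__main__":
    im=np.load("top.npz")["im"];
    im2,_=arm.grab_frame("top");np.savez("top2.npz",im=im2)
    for i in (im,im2): print(lean(i))
    save("pics/t5.png",cv2.resize(im2[100:230,110:250],None,fx=4,fy=4,interpolation=cv2.INTER_CUBIC))
E
python3 lean.py
```

```text
((np.float32(13.561601), 33, array([0.63828653, 0.11758213], dtype=float32)), (np.float32(98.75071), 16, array([0.4756738 , 0.29825637], dtype=float32)))Traceback (most recent call last):
  File "lean.py", line 21, in <module>
    for i in (im,im2): print(lean(i))
                             ~~~~^^^
  File "lean.py", line 14, in lean
    u0=int(183+(r-128)*.215); a=G[r,u0:u0+16]; R.append((edge(a,u0),r))
                                                         ~~~~^^^^^^
  File "lean.py", line 12, in edge
    k=np.nonzero(a>a.max()*.75)[0][-1]; t=.75*a.max(); return i0+k+(a[k]-t)/(a[k]-a[k+1])
                                                                                  ~^^^^^
IndexError: index 16 is out of bounds for axis 0 with size 16
```

Run:
```python
from h import *
im2=np.load("top2.npz")["im"]
save("pics/t5.png",cv2.resize(im2[160:230,110:210],None,fx=7,fy=7,interpolation=cv2.INTER_CUBIC))
```

```text
(no output)
```

View pics/t5.png

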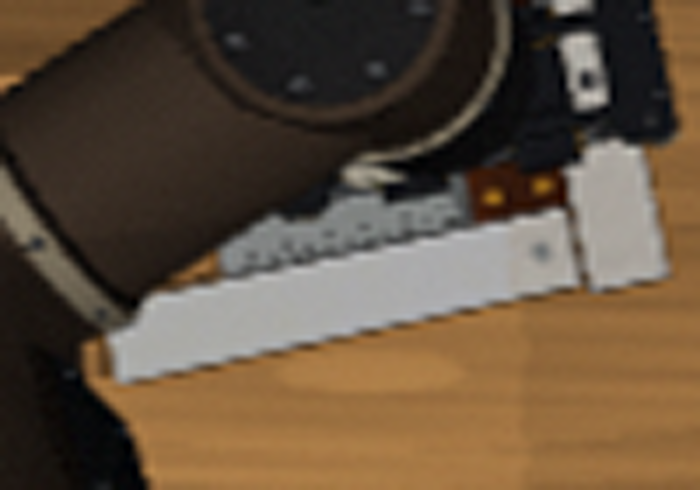

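The stud's outer edge now runs from crop (118,383) to (577,287), and the blade and stock lie right along its inner edge (220,275 to 562,207). I'll check the angles numerically.

```bash
cat > lean.py <<'E'
from h import *
def studang(im):
    G=cv2.cvtColor(im,cv2.COLOR_RGB2HSV)[...,1].astype(np.float32); S=[]
    for c in range(132,184):
        a=G[175:225,c]; k=np.nonzero(a<60)[0]
        if len(k)==0: continue
        k=k[-1]; S.append((c,175+k+(70-a[k])/(a[k+1]-a[k]))) if k<48 else None
    A=w("top",S,.02)[:,:2].astype(np.float32)
    for _ in range(5):
        vx,vy,x,y=cv2.fitLine(A,cv2.DIST_HUBER,0,.001,.001).ravel();r=(A-[x,y])@[-vy,vx];A=A[abs(r)<.004]
    return np.degrees(np.arctan2(vy,vx))%180,len(A)
E
python3 - <<'E'
from lean import *
print(studang(np.load("top.npz")["im"]),studang(np.load("top2.npz")["im"]))
g=lambda p:np.array(p)/7+[110,160]
for n,p,q,z in [("out",(118,383),(577,287),.02),("in",(220,275),(562,207),.02)]:
    a,b=w("top",[g(p),g(q)],z)[:,:2];print(n,np.degrees(np.arctan2(*(a-b)[::-1])))
E
```

```text
(np.float32(97.56449), 52) (np.float32(103.83771), 52)
out 103.41483095723906
in 102.89819598116779
```

The stud turned from 97.6° to 103.8°, against the rail's 13.7° + 90°, so it's square. I'll press slightly firmer and check that it has stalled.

```bash
python3 -m crank '[[[-0.06,0,0.02,0],[-0.1,0.03,0.03,0],[-0.1,0.03,0.03,0],[-0.1,0.03,0.03,0],[-0.1,0.03,0.03,0],[-0.1,0.03,0.03,0]]]'
python3 - <<'E'
from lean import *
im,_=arm.grab_frame("top");print(studang(im))
s=arm.get_state();y=np.radians(13.7);X=np.array([np.cos(y),np.sin(y)]);Y=np.array([-X[1],X[0]]);p=s["eef_pos"][:2]-[.5393,.1387]
print("F",s["force"][:2]@X,s["force"][:2]@Y,"p",p@X,p@Y,s["moment"],s["ee_rot"],abs(s["qd"]).max())
im,d=arm.grab_frame("wrist")
u,v,P=cloud("wrist",d);m=(u>225)&(u<298)&(v>60)&(v<225)&(P[:,2]<.035)&(P[:,2]>.01)
A=np.c_[P[m][:,:2],np.ones(m.sum())];k=np.linalg.lstsq(A,P[m][:,2],rcond=None)[0];print("stock plane slope",k[:2],"z",P[m][:,2].mean())
q=cv2.minAreaRect((P[m][:,:2]*1000).astype(np.float32));print(q)
E
```

```text
t: 14.28
eef_pos: [0.577, 0.1751, 0.0308]
ee_rot: [-3.136, -0.014, 0.241]
force: [9.2, 12.6, -5.0]
width: 0.0284
gripper_force: 50.0
(np.float32(103.97761), 52)
F 13.03171050222752 9.67468902280934 p 0.04520187604714012 0.026441583358616946 [ 4.59997218 -3.6900447  -0.26732778] [-3.13649718 -0.0136989   0.24075814] 0.003064559224435859
stock plane slope [0.01202897 0.0114714 ] z 0.024995262274384367
((631.9910888671875, 182.14251708984375), (84.08538818359375, 39.53515625), 13.14083194732666)
```

```bash
python3 -c "
from station import arm
print(arm.job_done())"
```

```text
the job is handed in; nothing more can be done
None
```

I handed the job in with the square still gripped at 50 N and pressed into the corner, at about 13 N towards the stud and 10 N towards the rail. The stud measured square to the rail within about 0.01 rad and the square tilted about 0.016 rad. Nothing touched the other things, as far as I saw, though I didn't re-measure them, and no verdict came back.

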